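Bleed the bench air outlet

ROBOT

A 6-joint arm with a two-finger parallel gripper is mounted at the origin on a cart in front of the work surface, level with it; the furniture and walls round the work are solid. World frame = base frame: x ahead of the robot, y to its left, z up, the work surface at z = 0. Lengths are in mm, angles in rad, forces in N, time in s.
With the tool pointing down it reaches from about 300 to 775 mm from the base axis. Payload 14.6 kg.
Tool frame: the origin (TCP) lies at the very end of the fingers, on their centre line; the grasp point (between the pads) lies 19 mm behind it; z points along the fingers, y is the line along which they close (so a half turn about z gives the same grasp; the last joint's range is limited). The gripper opens to 94 mm and grips with 3 to 60 N. Pads are 16 mm wide; open, the fingers measure 119 mm over their backs; the gripper's body (75 mm by 177 mm) begins 78 mm behind the grasp point.
Start: joints at [1.213, 0.3, 1.521, -0, 1.321, -0.067], TCP at [157.693, 526.899, 205.446] pointing down, gripper open.
Joint ranges: [-3.03, 3.03], [-0.79, 2.21], [0.23, 2.52], [-1.04, 4.18], [0, 3.07], [-2.55, 2.55]. Speed limits (rad/s): [2.22, 2.22, 2.57, 3.14, 3.14, 3.14].

INTERFACE

Orientations are given as [roll, pitch, yaw] about the fixed x, y, z axes, in that order (R = Rz(yaw) Ry(pitch) Rx(roll)).
In Python, from cell import manip gives the robot as it stands.
- The arm moves only by the tool servo_tool, never from a script. Its argument "motion" is a list that holds one entry, the list of rows, each a list of 7 numbers: the shift along the world's x, y, z as a fraction of full scale, then the turn, a rotation vector about the world's x, y, z as a fraction of full scale, then the closure, from 0 (fully open) to 1 (shut). In form: [[[x, y, z, rx, ry, rz, gripper], ...]]. A call has 1 to 10 rows; each row is the pose to reach, as a shift and turn from the pose commanded when the call began, turning the shorter way round; what a row does not reach only later rows make up. Full scale, the value 1, is 0.5 m for a shift and pi rad for a turn. A row lasts 1/10 s, in which the tool goes at most 50 mm and 8.59 degrees, less where a joint would pass 70% of its speed; a pose out of reach is approached as far as the arm can. A call with a number of a shift or a turn outside -1 to 1 is refused whole. A call with a gripper value outside its range is refused whole. The fingers move at their own pace and stop on an object; "newtons" is the grip in N (left out, the last holds). Time passes only in rows, so rows that repeat a pose let the fingers close. It gives the time, the measured TCP pose, the force, the opening and the grip force at its end, in the units of the state.
- manip.read_state(): the state, without advancing time (a new reading comes with each control period).
- manip.camera(name): name is "scene" or "top"; returns a dict with "frame" (480x640x3 uint8, red, green, blue), "range_z" (480x640 float32, mm along the optical axis (not along the pixel's ray), 0 where there is no reading), "vfov" (degrees; the focal length in pixels is half the picture's height over the tangent of half this angle, whatever the lens; pixels are square), "cx", "cy" (the principal point, pixels), "cam_to_world" (4x4, takes a point from camera to world coordinates). Camera axes: x right, y down, z forward; pixel columns grow to the right and rows downward; lengths in mm; the calibration is good to about 2 mm. A picture is of the moment at which its call begins.
- manip.sign_off(): hands the job in; it is judged then, once.
The state is a dict: "clock": time; "joints": joint angles; "qd": joint speeds; "effort": joint torques, N m; "eef_pos": TCP position; "eef_rot": TCP orientation; "wrist_force": force on the tool from outside, world axes, zero at the start; "moment": the same for the moment, N m; "finger_gap": finger opening in mm; "finger_force": force on a finger pad.
Only numpy, scipy, OpenCV 4.12 (cv2) and the standard library are available. Lean on these libraries where they do the work, as an engineer would, in place of code of your own. Each camera call takes 0.05 s, during which the arm holds its last target. There are 200 camera calls.

TASK

The air line must be bled before work: fold the blue dust cover of the bench air outlet right back to its stop, put the knurled bleed silencer over the outlet's spigot and turn it under light pressure until its hidden keyways drop over the spigot's pins. Then push it fully home against the valve spring and finish while still gripping it and holding it down there, with the cover left back and the other things on the bench left where they lie.

Things in the scene. Friction and masses are not known exactly. Their poses are not given: they have to be found in the camera images.
- air_outlet: bench air outlet bolted down across the dark slot between the planks: grey foot 118 x 100 x 8 mm, aluminium block 92 x 80 mm up to z = 30 mm, dark round boss 42 mm across up to z = 36 mm, upright steel spigot on the z axis. Origin: level with the planks' surface (world z = 0) under the spigot's axis; z up, x points to the cover's hinge, y along the hinge
- spigot_top (a point): centre of the spigot's flat top, 66 mm above the outlet's origin. The spigot is 24 mm across, its last 4 mm taper to 18 mm. Three brass pins 5 mm thick, 120 deg apart round it, stick out to 17.5 mm from the axis, their tops 45 mm above the outlet's origin; in which direction is not told. The brass valve stem (9 mm across) comes up through the top
- dust_cover (a joint): blue dust cover, a hood 88 x 70 x 54 mm over the spigot, on a stiff hinge that stays where it is left (about 0.15 N m): 0 rad closed, grows as it is folded up and back, 2.0 rad on its stop, leaning back past upright
- cover_tab (a point): grip point in the middle of the cover's pull tab, 22 mm out from the hood's front wall. The tab is 24 mm wide (along the hinge), 6 mm thick and sticks out 34 mm in the plane of the hood's top. Pinched from above across its 24 mm width it turns between the finger pads as the cover folds. Its axes turn with the cover: at 0 rad they are the outlet's
- cover_hinge (a point): middle of the cover's hinge line, which runs along the outlet's y axis, 48 mm behind the spigot's axis (outlet +x) and 32 mm above the plank; the tab's grip point is 110 mm in front of it and 51 mm above it when the cover is shut
- valve (a joint): spring valve stem in the spigot: 0 m at rest, when its tip is 78 mm above the outlet's origin; grows as it is pushed down, needs about 5 N to start and 10 N at 8 mm (the silencer fully home)
- silencer: loose bleed silencer, about 0.15 kg: knurled steel collar 44 mm across, 34 mm high, with a copper-coloured dome 28 mm across on top, 58.5 mm high in all. Open below: bore 26.4 mm across, 34 mm deep, with three keyways 120 deg apart in its lower end, hidden from outside. Origin: centre of its underside, z up; the keyways' direction is not told
- keyways (a point): on the silencer's axis, 5.75 mm above its underside, half-way up the hidden keyways (9 mm wide, 11.5 mm high). The silencer's underside rests on the pins, 45 mm above the outlet's origin, until keyways and pins meet (within about 7 deg either way); then it can be pushed down 9 mm until it sits on the boss, 36 mm above the outlet's origin
- bench_cradle_post (a joint): the cradle's padded wooden post, 60 x 50 mm and 190 mm high, to the left of the work, at about x = 0.525 m; the value (m) is its shift to the left along the cradle, its middle standing at y = 0.07 m + value. A second, fixed post, 240 mm high, stands at y = 0.46 m
- blow_gun: air blow gun lying on the front plank at the left, a bystander, 126 x 333 x 27 mm
- screw_jar: clear tub of screws on the rear plank, a bystander, 88 mm across, 61 mm high
- pliers: red-handled pliers lying on the rear plank, a bystander, 54 x 182 x 10 mm
- spanner_1: small spanner lying on the rear plank, a bystander, 20 x 135 x 5 mm

How it is judged (in metres and radians):
On the way, in this order (a step that is already met when the one before it is completed fails the run):
1. the dust cover is folded back to its stop (value of joint dust_cover above 1.8 rad), for 0.2 s.
2. the silencer stands upright over the spigot (horizontal distance between silencer and spigot_top below 0.003 m and z of silencer in the frame of air_outlet below 0.056 m and angle between silencer's own z axis and vertical below 0.12 rad).
At the end, for the whole second after the job is handed in: The dust cover is within 0.2 rad of its stop; the silencer is upright on the spigot, its keyways over the pins, its underside less than 2.5 mm above the boss, the valve pushed in more than 6.5 mm; the fingers are still on the silencer (more than 2 N) and hold it still (value of joint dust_cover above 1.8 rad and value of joint valve above 0.0065 m and z of silencer in the frame of air_outlet below 0.0385 m and horizontal distance between silencer and spigot_top below 0.003 m and angle between silencer's own z axis and vertical below 0.08 rad and contact force between the fingers and silencer above 2 N and linear speed of silencer below 0.01 m/s); the arm keeps its last pose, push and grip.
It fails at once if the blow gun is pushed more than 30 mm (distance of blow_gun from where it was at the start of the episode above 0.03 m).
It fails at once if the screw jar is pushed more than 30 mm (distance of screw_jar from where it was at the start of the episode above 0.03 m).
It fails at once if the pliers are pushed more than 30 mm (distance of pliers from where it was at the start of the episode above 0.03 m).
It fails at once if the spanner is pushed more than 30 mm (distance of spanner_1 from where it was at the start of the episode above 0.03 m).
It fails at once if the cradle's post is pushed along (value of joint bench_cradle_post below 0.16 m).
It also fails if it takes over 64 s, if anything falls off the work surface, if the arm or the gripper's body presses on something with over 40 N, if the wrist force passes 120 N, or if a joint passes its speed limit or range.

## Working session

There is one attempt and no reset: what is moved stays moved. The work goes in short steps, Python scripts to look and compute and a tool call to move; the robot and the scene stay as the last step left them, time stands still between calls to the robot, and variables do not carry over. Pictures are saved under pics/ and viewed, at most 10 in all, crops included, and the job is handed in when it is done.

Besides the shell and the picture viewer there is one more tool, called after "Request:" by a JSON object that holds its "op" and its "data". servo_tool: Moves the arm, as the interface text tells. Its arguments: {"type":"object","properties":{"motion":{"type":"array"},"newtons":{"type":"number"}},"required":["motion"]}

```bash
ls; mkdir -p pics
python3 - <<'E'
from cell import manip
import cv2,numpy as np
s=manip.read_state();print(s)
for n in("scene","top"):
    c=manip.camera(n);cv2.imwrite(f"pics/{n}0.png",c["frame"][:,:,::-1]);np.savez(f"{n}0.npz",**c)
    print(n,c["vfov"],c["cx"],c["cy"],c["cam_to_world"])
E
```

```text
pics
{'clock': 0.0, 'joints': array([ 1.21339284e+00,  3.00457450e-01,  1.52158182e+00,  3.66323190e-06,
        1.32066482e+00, -6.66036334e-02]), 'qd': array([ 0.00059839, -0.00070819,  0.001483  ,  0.0008601 , -0.00121625,
        0.00051948]), 'effort': array([-2.60653462e-03, -5.31811845e+01, -3.52734232e+01,  7.07268412e-02,
        2.45956139e-02, -6.98051076e-05]), 'eef_pos': array([157.61007324, 526.66883826, 204.89349718]), 'eef_rot': array([-3.14048393e+00, -7.75107808e-05,  2.85079185e+00]), 'wrist_force': array([-0.80062767,  0.16490985,  0.34645363]), 'moment': array([-0.01180636, -0.03204647,  0.00427325]), 'finger_force': 0.0, 'finger_gap': 94.09499760353941}
scene 42.63209420026219 333.65498002914404 234.96188832180712 [[ 8.06574166e-01 -3.61294337e-01  4.67872330e-01 -1.62957997e+01]
 [-5.90938927e-01 -5.13082923e-01  6.22524777e-01 -7.00056051e+02]
 [ 1.51426256e-02 -7.78596376e-01 -6.27342319e-01  8.34681401e+02]
 [ 0.00000000e+00  0.00000000e+00  0.00000000e+00  1.00000000e+00]]
top 57.943183754981256 321.3609103777801 240.069006276276 [[ 9.94929191e-02 -9.67059578e-01  2.34300941e-01  3.13918326e+02]
 [-9.95030094e-01 -9.57399978e-02  2.73672256e-02  3.85928421e+01]
 [-4.03376615e-03 -2.35859332e-01 -9.71778835e-01  1.06726173e+03]
 [ 0.00000000e+00  0.00000000e+00  0.00000000e+00  1.00000000e+00]]
```

View pics/scene0.png

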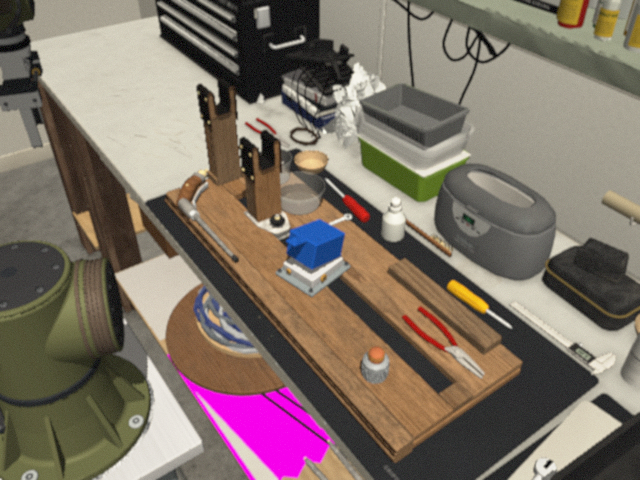

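View pics/top0.png

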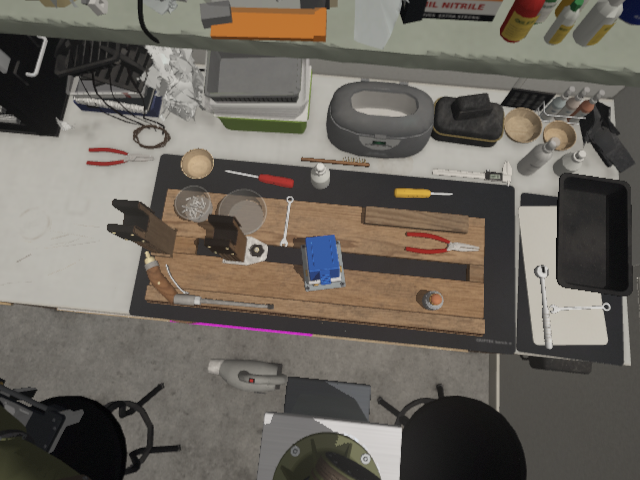

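The scene view shows the blue cover at about (315,243) and the silencer at (376,365); the top view has them at (323,258) and (433,299). The posts are left of the cover. Next I'll build point clouds and enlarged crops.

```bash
cat > h.py <<'E'
import numpy as np,cv2
def load(f): return dict(np.load(f))
def cloud(c):
    f=240/np.tan(np.radians(float(c["vfov"])/2));v,u=np.mgrid[:480,:640];z=c["range_z"]
    p=np.stack([(u-c["cx"])/f*z,(v-c["cy"])/f*z,z],-1);T=c["cam_to_world"]
    return p@T[:3,:3].T+T[:3,3]
def proj(c,P):
    f=240/np.tan(np.radians(float(c["vfov"])/2));T=c["cam_to_world"]
    q=(np.atleast_2d(P)-T[:3,3])@T[:3,:3];return np.c_[q[:,0]/q[:,2]*f+c["cx"],q[:,1]/q[:,2]*f+c["cy"]]
E
python3 - <<'E'
from h import *
for n in("scene","top"):
    c=load(n+"0.npz");W=cloud(c);F=c["frame"].astype(int);ok=c["range_z"]>0
    x,y,z=W[...,0],W[...,1],W[...,2]
    blue=ok&(F[...,2]>F[...,0]+60)&(F[...,2]>F[...,1]+40)&(x>300)&(x<650)&(abs(y)<250)&(z>20)
    P=W[blue];print(n,"blue",len(P),P.min(0),P.max(0))
    t=P[P[:,2]>78];print(" top z",np.median(t[:,2]),len(t),cv2.minAreaRect(t[:,:2].astype(np.float32)))
    s=ok&(x>300)&(x<520)&(y<-120)&(y>-400)&(z>25)&(z<80);S=W[s];print(" sil?",len(S),S.min(0),S.max(0))
    cop=s&(F[...,0]>F[...,2]+50)&(z>40);print(" dome",cop.sum(),W[cop].mean(0),W[cop].max(0))
    k=s&(z>12)&(z<45); print(" collar",W[k].mean(0),W[k].min(0),W[k].max(0))
    foot=ok&(z>4)&(z<14)&(abs(x-450)<120)&(abs(y-30)<120)&(F.max(-1)-F.min(-1)<30)&(F.min(-1)>90)
    Q=W[foot];print(" foot",len(Q),cv2.minAreaRect(Q[:,:2].astype(np.float32)))
    fl=ok&(z<4)&(z>-8)&(x>350)&(x<600)&(y<0)&(y>-300);print(" plank z",np.median(z[fl]))
c=load("scene0.npz");cv2.imwrite("pics/s1.png",cv2.resize(c["frame"][200:400,240:440,::-1],None,fx=3,fy=3,interpolation=2))
c=load("top0.npz");cv2.imwrite("pics/t1.png",cv2.resize(c["frame"][190:330,240:460,::-1],None,fx=3.6,fy=3.6,interpolation=2))
E
```

```text
scene blue 1966 [440.58346208  14.20994565  32.21169176] [562.24038447  98.58879389 115.83134107]
 top z 95.35905850092058 1281 ((498.9050598144531, 56.27962875366211), (116.61009216308594, 70.67144775390625), 12.678937911987305)
 sil? 590 [ 418.99019684 -234.99726884   25.09008242] [ 463.5142955  -191.59686532   62.16606001]
 dome 245 [ 438.90326635 -215.47197401   54.05593685] [ 456.68843522 -197.65943741   62.16606001]
 collar [ 434.35848343 -220.23764352   36.20459539] [ 418.99019684 -234.99726884   25.09008242] [ 463.5142955  -191.59686532   44.99832842]
 foot 598 ((488.2235107421875, 50.73069381713867), (113.607666015625, 139.6903839111328), 36.653846740722656)
 plank z 0.24470408204331306
top blue 1263 [444.82620917  20.18199196  58.99078578] [565.25133888 102.63442567 115.64777167]
 top z 96.52397296884385 1234 ((503.2352294921875, 58.45037841796875), (116.87459564208984, 68.8073501586914), 12.528650283813477)
 sil? 295 [ 421.1910304  -233.62146934   25.39186856] [ 465.77386921 -189.73977021   62.18871881]
 dome 111 [ 443.65209647 -210.15196759   55.8985335 ] [ 456.51556462 -198.0814881    62.18871881]
 collar [ 441.18666267 -206.6148635    36.92358074] [ 421.1910304  -233.62146934   25.39186856] [ 465.77386921 -189.73977021   44.22114367]
 foot 307 ((504.0660705566406, 58.63901901245117), (115.1536636352539, 98.33001708984375), 12.391692161560059)
 plank z -0.2848793082858947
```

View pics/s1.png

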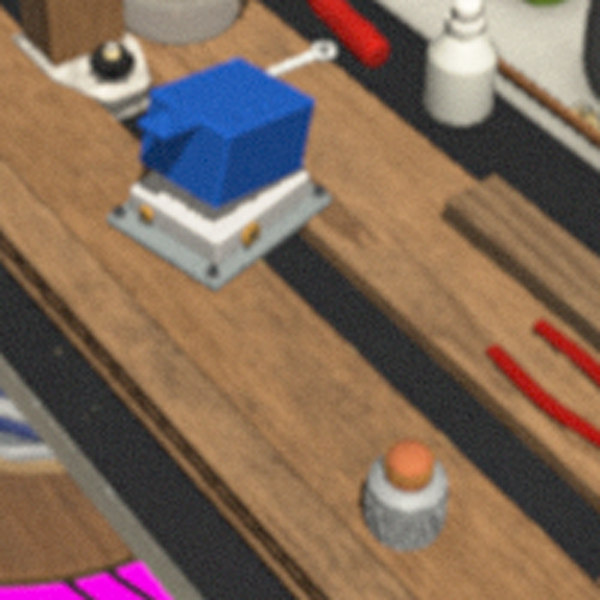

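View pics/t1.png

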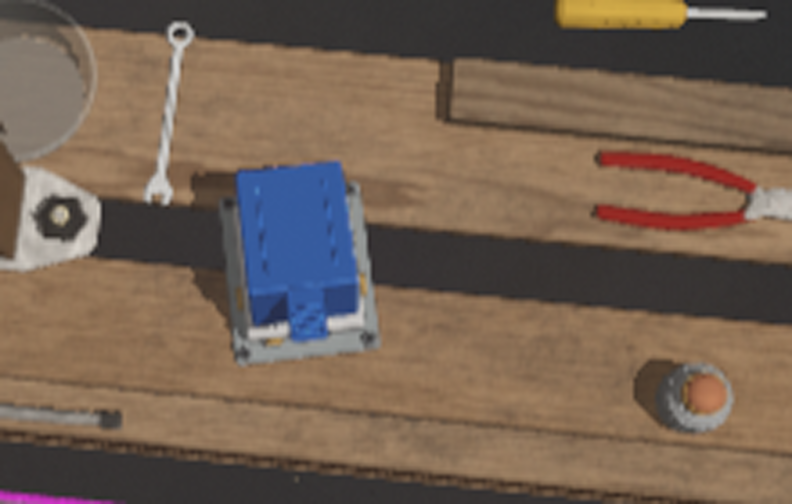

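Run:
```python
from h import *
for n in("scene","top"):
    c=load(n+"0.npz");W=cloud(c);F=c["frame"].astype(int);ok=c["range_z"]>0
    x,y,z=W[...,0],W[...,1],W[...,2]
    blue=ok&(F[...,2]>F[...,0]+60)&(F[...,2]>F[...,1]+40)&(x>300)&(x<650)&(abs(y)<250)&(z>20)
    P=W[blue];a=np.radians(12.5);R=np.array([[np.cos(a),np.sin(a)],[-np.sin(a),np.cos(a)]])
    L=np.c_[P[:,:2]@R.T,P[:,2]];print(n,L.min(0),L.max(0))
    for lo in range(int(L[:,0].min()),int(L[:,0].max()),8):
        m=(L[:,0]>=lo)&(L[:,0]<lo+8);q=L[m]
        print(lo,m.sum(),"y",np.percentile(q[:,1],[1,99]).round(1),"z med,max",np.percentile(q[:,2],[5,50,97]).round(1))
```

```text
scene [440.94915596 -88.56843853  32.21169176] [557.62667722 -17.43523165 115.83134107]
440 41 y [-62.2 -39. ] z med,max [109.5 112.5 115. ]
448 30 y [-62.7 -40.9] z med,max [108.4 111.7 114.6]
456 57 y [-83.4 -24.1] z med,max [ 54.9 107.1 111.9]
464 403 y [-86.2 -20.3] z med,max [ 55.9  71.  107.6]
472 262 y [-87.3 -18.5] z med,max [ 63.2  96.4 107.2]
480 133 y [-87.7 -20.6] z med,max [ 56.1 102.4 105.9]
488 129 y [-87.7 -21.4] z med,max [ 53.6 100.2 103.8]
496 133 y [-87.6 -22.6] z med,max [ 52.4  98.6 102.4]
504 135 y [-87.4 -22.1] z med,max [ 48.9  96.7 100.2]
512 118 y [-87.8 -21.3] z med,max [47.6 94.3 98.3]
520 131 y [-87.3 -22.9] z med,max [46.4 93.  96.4]
528 121 y [-87.1 -22.6] z med,max [43.4 90.  94.5]
536 118 y [-87.6 -22.9] z med,max [43.  88.4 92.8]
544 108 y [-86.9 -21.5] z med,max [48.6 87.4 90.5]
552 47 y [-86.2 -23.2] z med,max [76.7 86.5 88.9]
top [445.51714498 -86.25391484  58.99078578] [562.3798319  -17.43276676 115.64777167]
445 33 y [-61.8 -41.6] z med,max [110.1 112.  114.9]
453 35 y [-62.9 -40.5] z med,max [107.6 110.3 113.9]
461 48 y [-81.2 -20.1] z med,max [ 61.2 107.4 111.6]
469 121 y [-83.5 -18.8] z med,max [ 74.   94.4 107.7]
477 104 y [-83.8 -18.3] z med,max [101.1 103.9 107.1]
485 95 y [-85.2 -19. ] z med,max [ 99.9 102.8 106.3]
493 105 y [-84.4 -17.8] z med,max [ 97.8 100.6 104.1]
501 97 y [-85.  -18.3] z med,max [ 95.2  98.4 101.6]
509 99 y [-85.6 -19.2] z med,max [ 93.6  96.7 100.2]
517 96 y [-84.4 -17.7] z med,max [91.8 94.5 98. ]
525 101 y [-85.7 -18.4] z med,max [89.8 93.1 95.9]
533 89 y [-84.6 -19.5] z med,max [87.1 90.9 94.2]
541 98 y [-85.9 -17.6] z med,max [85.6 88.4 92.2]
549 89 y [-84.2 -18.7] z med,max [83.8 86.8 90.8]
557 53 y [-83.9 -19.3] z med,max [82.  85.2 88.3]
```

Request:
{"op": "servo_tool", "data": {"motion": [[[0.05,-0.08,0,0,0,0.014,0],[0.098,-0.16,0,0,0,0.027,0],[0.147,-0.24,0,0,0,0.04,0],[0.197,-0.32,0,0,0,0.054,0],[0.246,-0.4,0,0,0,0.067,0],[0.295,-0.48,0,0,0,0.08,0],[0.344,-0.56,0,0,0,0.095,0],[0.393,-0.64,0,0,0,0.108,0],[0.443,-0.72,0,0,0,0.122,0],[0.492,-0.8,0,0,0,0.135,0]]], "newtons": 20}}

```text
clock: 1.1
eef_pos: [404.2, 125.0, 205.4]
eef_rot: [3.142, 0.0, -3.007]
wrist_force: [1.1, 0.4, -0.4]
finger_gap: 94.1
finger_force: 0.0
```

Request:
{"op": "servo_tool", "data": {"motion": [[[0.049,-0.08,0,0,0,0.014,0],[0.098,-0.162,0,0,0,0.027,0],[0.098,-0.162,-0.08,0,0,0.027,0.3],[0.098,-0.162,-0.15,0,0,0.027,0.4],[0.098,-0.162,-0.19,0,0,0.027,0.4],[0.098,-0.162,-0.23,0,0,0.027,0.4],[0.098,-0.162,-0.23,0,0,0.027,0.4]]]}}

```text
clock: 1.8
eef_pos: [451.3, 45.8, 88.3]
eef_rot: [3.141, -0.004, -2.924]
wrist_force: [-0.5, 0.3, 0.9]
finger_gap: 58.3
finger_force: 0.0
```

Run:
```python
from cell import manip
from h import *
ims=[]
for n,s in(("scene",(170,290,240,400)),("top",(190,310,250,410))):
    c=manip.camera(n);a,b,d,e=s;ims.append(cv2.resize(c["frame"][a:b,d:e,::-1],None,fx=2.4*2,fy=2.4*2,interpolation=2)[:, :])
cv2.imwrite("pics/a2.png",cv2.resize(np.vstack(ims),(400*1,600)) if 0 else np.hstack([cv2.resize(i,(400,300)) for i in ims]))
```

```text
(no output)
```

View pics/a2.png

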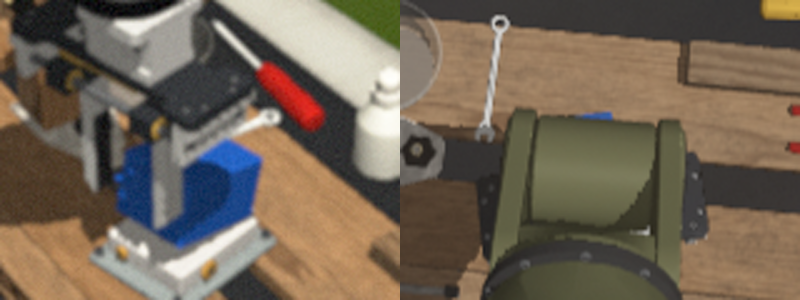

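The fingers straddle the tab (tab at about (122,180) in the left crop, between the two fingers). Closing now.

Request:
{"op": "servo_tool", "data": {"motion": [[[0,0,0,0,0,0,1],[0,0,0,0,0,0,1],[0,0,0,0,0,0,1],[0,0,0,0,0,0,1],[0,0,0,0,0,0,1],[0,0,0,0,0,0,1]]], "newtons": 20}}

```text
clock: 2.5
eef_pos: [452.3, 47.1, 90.5]
eef_rot: [3.139, -0.0, -2.924]
wrist_force: [-3.9, 11.0, 0.4]
finger_gap: 23.7
finger_force: 20.0
```

Run:
```python
import numpy as np
# arc: grip point 112 in front, 51 above at 0; from t0
a=np.radians(12.5);t0=.245
f=lambda t:np.array([-112*np.cos(t)+51*np.sin(t),112*np.sin(t)+51*np.cos(t)])
for t in np.arange(t0,2.06,.09):
    d=f(t)-f(t0);print(round(t,3),(np.array([d[0]*np.cos(a),d[0]*np.sin(a),d[1]])/500).round(4).tolist())
```

```text
0.245 [0.0, 0.0, 0.0]
0.335 [0.0142, 0.0032, 0.0167]
0.425 [0.0298, 0.0066, 0.032]
0.515 [0.0467, 0.0104, 0.0458]
0.605 [0.0648, 0.0144, 0.058]
0.695 [0.0838, 0.0186, 0.0685]
0.785 [0.1037, 0.023, 0.0772]
0.875 [0.1243, 0.0275, 0.084]
0.965 [0.1453, 0.0322, 0.0889]
1.055 [0.1668, 0.037, 0.0919]
1.145 [0.1884, 0.0418, 0.0928]
1.235 [0.21, 0.0465, 0.0918]
1.325 [0.2314, 0.0513, 0.0888]
1.415 [0.2524, 0.056, 0.0838]
1.505 [0.273, 0.0605, 0.0769]
1.595 [0.2929, 0.0649, 0.0682]
1.685 [0.3119, 0.0691, 0.0576]
1.775 [0.3299, 0.0731, 0.0454]
1.865 [0.3467, 0.0769, 0.0315]
1.955 [0.3623, 0.0803, 0.0162]
2.045 [0.3765, 0.0835, -0.0006]
```

Request:
{"op": "servo_tool", "data": {"motion": [[[0.014,0.006,0.0167,0,0,0,1],[0.03,0.0096,0.032,0,0,0,1],[0.0465,0.0134,0.0458,0,0,0,1],[0.0645,0.0174,0.058,0,0,0,1],[0.0835,0.0216,0.0685,0,0,0,1],[0.1035,0.026,0.0772,0,0,0,1],[0.124,0.0305,0.084,0,0,0,1],[0.145,0.0352,0.0889,0,0,0,1],[0.1665,0.04,0.0919,0,0,0,1],[0.188,0.0448,0.0928,0,0,0,1]]]}}

```text
clock: 3.5
eef_pos: [547.5, 68.5, 137.5]
eef_rot: [3.141, 0.0, -2.924]
wrist_force: [-3.1, -1.0, 0.9]
finger_gap: 24.0
finger_force: 20.0
```

Request:
{"op": "servo_tool", "data": {"motion": [[[0.0216,0.0047,-0.001,0,0,0,1],[0.043,0.0095,-0.004,0,0,0,1],[0.064,0.0142,-0.009,0,0,0,1],[0.0846,0.0187,-0.0159,0,0,0,1],[0.1045,0.0231,-0.0246,0,0,0,1],[0.1235,0.0273,-0.0352,0,0,0,1],[0.1415,0.0313,-0.0474,0,0,0,1],[0.1583,0.0351,-0.0613,0,0,0,1],[0.17,0.0377,-0.073,0,0,0,1],[0.17,0.0377,-0.073,0,0,0,1]]]}}

```text
clock: 4.5
eef_pos: [634.2, 87.8, 101.5]
eef_rot: [-3.141, 0.005, -2.923]
wrist_force: [4.9, 2.7, 6.5]
finger_gap: 23.9
finger_force: 20.0
```

Request:
{"op": "servo_tool", "data": {"motion": [[[0.005,0.001,-0.008,0,0,0,1],[0.01,0.002,-0.015,0,0,0,1],[0.01,0.002,-0.015,0,0,0,1]]]}}

```text
clock: 4.8
eef_pos: [639.5, 88.9, 94.9]
eef_rot: [-3.141, 0.007, -2.923]
wrist_force: [8.5, 3.9, 7.3]
finger_gap: 23.4
finger_force: 20.0
```

Run:
```python
from cell import manip
from h import *
c=manip.camera("scene");np.savez("scene3.npz",**c)
cv2.imwrite("pics/a3.png",cv2.resize(c["frame"][170:310,250:420,::-1],None,fx=4,fy=4,interpolation=2))
```

```text
(no output)
```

View pics/a3.png

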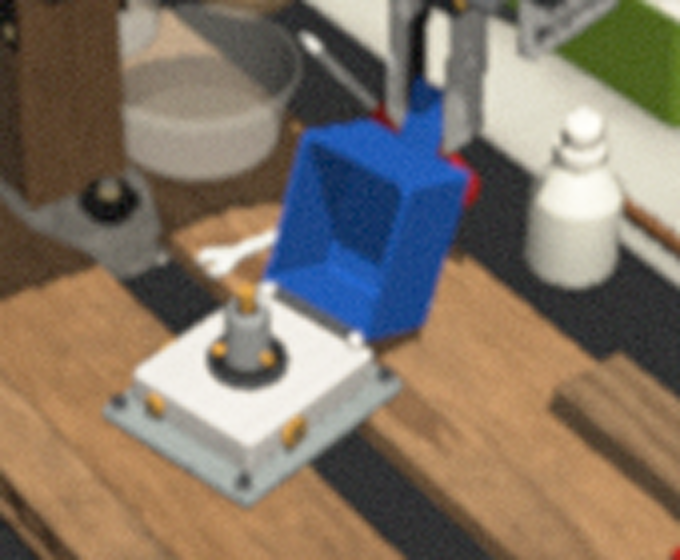

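The cover leans well back, with the spigot clear at crop (246,340) and two pins at (218,350) and (267,357). Releasing and heading towards the silencer.

Request:
{"op": "servo_tool", "data": {"motion": [[[0,0,0,0,0,0,0.5],[0,0,0,0,0,0,0.4],[0,0,0,0,0,0,0.4],[0,0,0.09,0,0,0,0.3],[0,0,0.18,0,0,0,0],[-0.08,-0.07,0.18,0,0,0,0],[-0.13,-0.15,0.18,0,0,0,0],[-0.18,-0.23,0.18,0,0,0,0],[-0.24,-0.31,0.18,0,0,0,0],[-0.3,-0.39,0.18,0,0,0,0]]]}}

```text
clock: 5.85
eef_pos: [485.3, -108.1, 182.8]
eef_rot: [-3.142, -0.0, -2.923]
wrist_force: [1.1, -0.8, 0.3]
finger_gap: 93.8
finger_force: 0.0
```

```bash
cat > spig.py <<'E'
from cell import manip
from h import *
for n in("scene","top"):
    c=manip.camera(n);np.savez(n+"4.npz",**c);W=cloud(c);F=c["frame"].astype(int);ok=c["range_z"]>0
    x,y,z=W[...,0],W[...,1],W[...,2]
    near=ok&(np.hypot(x-500,y-57)<30);blue=F[...,2]>F[...,0]+40
    m=near&(z>50)&(z<70)&~blue;P=W[m];print(n,"spigot",len(P),P.mean(0),P.min(0),P.max(0))
    t=near&(z>62)&(z<70)&~blue;print(" top",t.sum(),W[t].mean(0),W[t].min(0),W[t].max(0))
    m=near&(z>69)&~blue;print(" stem",m.sum(),W[m].mean(0),W[m].max(0)) if m.any() else 0
    a=np.radians(12.5);R=np.array([[np.cos(a),np.sin(a)],[-np.sin(a),np.cos(a)]])
    bl=ok&blue&(F[...,2]>F[...,1]+40)&(x>480)&(x<680)&(abs(y-80)<100)&(z>20);L=np.c_[W[bl][:,:2]@R.T,W[bl][:,2]]
    print(" blue local",L.min(0),L.max(0))
    blk=ok&(z>26)&(z<33)&(abs(x-500)<70)&(abs(y-57)<70)&~blue&(F.min(-1)>150);Q=W[blk];print(" block",len(Q),cv2.minAreaRect(Q[:,:2].astype(np.float32)))
    e=[proj(c,[500,57,0])[0]]
    u,v=proj(c,[500,57,50])[0].astype(int);cv2.imwrite(f"pics/sp_{n}.png",cv2.resize(c["frame"][v-30:v+30,u-40:u+40,::-1],None,fx=5,fy=5,interpolation=2));print(" crop origin",u-40,v-30)
cv2.imwrite("pics/sp.png",np.hstack([cv2.imread("pics/sp_scene.png"),cv2.imread("pics/sp_top.png")]))
E
python3 spig.py
```

```text
scene spigot 125 [496.68078272  53.35348854  61.26055147] [486.79229461  44.78819799  50.47981091] [509.93920581  68.55529614  69.87631396]
 top 68 [497.90855954  55.19138664  65.49690513] [487.57251451  46.54135043  62.39562578] [509.93920581  68.55529614  69.87631396]
 stem 28 [498.55807912  57.18258141  75.48415364] [504.73323339  62.65841435  80.52914417]
 blue local [550.26592829 -88.76471383  20.09891565] [640.72539761 -14.99879135 127.34692945]
 block 200 ((479.7279052734375, 34.05903244018555), (37.70320510864258, 43.574283599853516), 12.397698402404785)
 crop origin 271 223
top spigot 72 [499.55000834  58.33233877  64.06570033] [489.74062062  47.5393985   52.87894496] [513.05314193  69.70008696  69.61519112]
 top 57 [500.83003348  58.84227122  65.45863357] [491.36996737  47.66784755  62.04589055] [513.05314193  69.70008696  69.61519112]
 stem 14 [501.82841606  57.56567493  76.55767287] [507.72950882  62.31131958  80.58565833]
 blue local [581.31461447 -85.72791359  90.99496402] [644.09015325 -17.48295009 130.03702536]
 block 106 ((494.6507873535156, 62.86939239501953), (110.65252685546875, 36.713592529296875), 64.7713623046875)
 crop origin 283 234
```

View pics/sp.png

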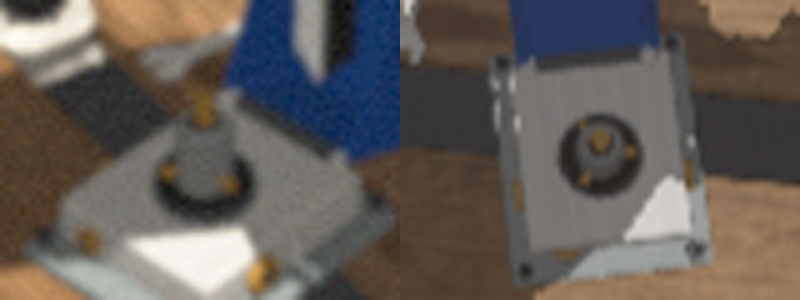

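Request:
{"op": "servo_tool", "data": {"motion": [[[-0.04,-0.1,0,0,0,-0.025,0],[-0.089,-0.2,-0.02,0,0,-0.051,0],[-0.089,-0.211,-0.1,0,0,-0.051,0],[-0.089,-0.211,-0.17,0,0,-0.051,0],[-0.089,-0.211,-0.2,0,0,-0.051,0],[-0.089,-0.211,-0.2,0,0,-0.051,0]]]}}

```text
clock: 6.55
eef_pos: [441.5, -211.7, 80.9]
eef_rot: [3.139, -0.003, -3.084]
wrist_force: [-0.2, 0.4, 0.2]
finger_gap: 94.0
finger_force: 0.0
```

Run:
```python
from h import *
c=load("top4.npz");f=240/np.tan(np.radians(float(c["vfov"])/2));T=c["cam_to_world"]
def hit(u,v,z):
    d=T[:3,:3]@np.array([(u-c["cx"])/f,(v-c["cy"])/f,1]);return T[:3,3]+d*(z-T[2,3])/d[2]
P=np.array([hit(u,v,42.5) for u,v in((320,259),(329,264.4),(320.4,269.6))]);print(P,P.mean(0))
d=P-P.mean(0);print(np.degrees(np.arctan2(d[:,1],d[:,0])),np.hypot(d[:,0],d[:,1]))
print("stem",hit((600-400)/5+283,142/5+234,78))
W=cloud(c);F=c["frame"].astype(int);ok=c["range_z"]>0;x,y,z=np.moveaxis(W,-1,0)
a=np.radians(12.5);lx=x*np.cos(a)+y*np.sin(a);ly=-x*np.sin(a)+y*np.cos(a)
b=ok&(F[...,2]>F[...,0]+40)&(F[...,2]>F[...,1]+40)&(lx>575)&(lx<650)&(z>85)&(ly>-88)&(ly<-15)
for lo in range(575,650,6):
    m=b&(lx>=lo)&(lx<lo+6)
    if m.any():print(lo,m.sum(),np.median(z[m]).round(1),z[m].max().round(1))
from cell import manip;s=manip.read_state();print(s["eef_pos"],s["joints"])
```

```text
[[514.00966479  66.04660751  42.5       ]
 [503.01254206  43.23056522  42.5       ]
 [488.40412746  62.50503707  42.5       ]] [501.8087781  57.2607366  42.5      ]
[ 35.75769886 -85.09613267 158.63307571] [15.03506447 14.0817171  14.39400383]
stem [499.77554556  57.36638858  78.        ]
581 8 113.3 115.0
587 22 110.8 112.7
593 32 108.6 111.8
599 46 105.5 110.3
605 62 103.6 108.3
611 64 101.8 105.8
617 65 99.2 103.8
623 67 97.4 106.7
629 55 105.8 119.0
635 41 123.7 130.0
641 10 126.3 128.1
[ 441.46356713 -211.71016868   80.86861025] [-5.22002767e-01  3.16933836e-01  1.81501820e+00  2.70890164e-05
  1.01362096e+00 -2.15056854e+00]
```

Request:
{"op": "servo_tool", "data": {"motion": [[[0.0016,-0.0016,-0.07,0,0,0,0],[0.0016,-0.0016,-0.13,0,0,0,0],[0.0016,-0.0016,-0.15,0,0,0,0.2],[0.0016,-0.0016,-0.15,0,0,0,1],[0.0016,-0.0016,-0.15,0,0,0,1],[0.0016,-0.0016,-0.15,0,0,0,1],[0.0016,-0.0016,-0.15,0,0,0,1],[0.0016,-0.0016,-0.15,0,0,0,1],[0.0016,-0.0016,-0.15,0,0,0,1]]], "newtons": 8}}

```text
clock: 7.45
eef_pos: [443.2, -213.2, 8.3]
eef_rot: [-3.141, 0.001, -3.084]
wrist_force: [-0.5, 0.8, 4.1]
finger_gap: 44.4
finger_force: 8.0
```

Request:
{"op": "servo_tool", "data": {"motion": [[[0,0,0,0,0,0,0.2],[0,0,0,0,0,0,0.2],[0,0,0,0,0,-0.045,0.2],[0,0,0,0,0,-0.09,0.2],[0,0,0,0,0,-0.135,0.2],[0,0,0,0,0,-0.18,0.2],[0,0,0,0,0,-0.225,0.2],[0,0,0,0,0,-0.27,0.2],[0,0,0,0,0,-0.315,0.2],[0,0,0,0,0,-0.36,0.2]]]}}

```text
clock: 8.45
eef_pos: [442.9, -213.1, 7.7]
eef_rot: [-3.141, -0.0, 2.063]
wrist_force: [-0.7, 0.4, -0.2]
finger_gap: 75.1
finger_force: 0.0
```

Request:
{"op": "servo_tool", "data": {"motion": [[[0,0,0,0,0,-0.045,0.2],[0,0,0,0,0,-0.09,0.2],[0,0,0,0,0,-0.14,0.2],[0,0,0,0,0,-0.14,0.2],[0,0,0,0,0,-0.14,1],[0,0,0,0,0,-0.14,1],[0,0,0,0,0,-0.14,1],[0,0,0,0,0,-0.14,1],[0,0,0,0,0,-0.14,1]]], "newtons": 40}}

```text
clock: 9.35
eef_pos: [443.0, -213.1, 7.8]
eef_rot: [3.142, -0.0, 1.629]
wrist_force: [0.2, 0.5, 0.6]
finger_gap: 42.4
finger_force: 40.0
```

Request:
{"op": "servo_tool", "data": {"motion": [[[0,0,0.05,0,0,0,1],[0,0,0.13,0,0,0,1],[0,0,0.2,0,0,0,1],[0.02,0.08,0.22,0,0,0,1],[0.034,0.16,0.22,0,0,0,1],[0.051,0.24,0.22,0,0,0,1],[0.068,0.32,0.22,0,0,0,1],[0.085,0.4,0.22,0,0,0,1],[0.102,0.48,0.22,0,0,0,1],[0.1146,0.541,0.22,0,0,0,1]]]}}

```text
clock: 10.35
eef_pos: [500.3, 59.5, 117.8]
eef_rot: [-3.141, -0.0, 1.63]
wrist_force: [1.8, 0.1, -1.1]
finger_gap: 42.4
finger_force: 40.0
```

Request:
{"op": "servo_tool", "data": {"motion": [[[0,0,0,0,0,0,1],[0,0,-0.02,0,0,0,1],[0,0,-0.04,0,0,0,1],[0,0,-0.04,0,0,0,1],[0,0,-0.04,0,0,0,1]]]}}

```text
clock: 10.85
eef_pos: [500.1, 56.6, 97.5]
eef_rot: [-3.141, 0.0, 1.628]
wrist_force: [-0.1, 0.1, -0.2]
finger_gap: 42.9
finger_force: 40.0
```

Request:
{"op": "servo_tool", "data": {"motion": [[[0.0008,0.0014,-0.02,0,0,0,1],[0.0008,0.0014,-0.04,0,0,0,1],[0.0008,0.0014,-0.05,0,0,0,1],[0.0008,0.0014,-0.06,0,0,0,1],[0.0008,0.0014,-0.069,0,0,0,1],[0.0008,0.0014,-0.069,0,0,0,1]]]}}

```text
clock: 11.45
eef_pos: [500.6, 58.1, 62.8]
eef_rot: [-3.141, -0.0, 1.629]
wrist_force: [0.1, 1.1, -0.8]
finger_gap: 42.3
finger_force: 40.0
```

Request:
{"op": "servo_tool", "data": {"motion": [[[0,0,-0.01,0,0,0,1],[0,0,-0.016,0,0,0,1],[0,0,-0.02,0,0,0,1],[0,0,-0.022,0,0,0,1],[0,0,-0.022,0,0,0,1]]]}}

```text
clock: 11.95
eef_pos: [500.7, 58.1, 52.6]
eef_rot: [3.142, 0.0, 1.629]
wrist_force: [-2.1, -0.0, 3.1]
finger_gap: 42.7
finger_force: 40.0
```

Request:
{"op": "servo_tool", "data": {"motion": [[[0,0,-0.004,0,0,0,1],[0,0,-0.004,0,0,0.02,1],[0,0,-0.004,0,0,0.04,1],[0,0,-0.004,0,0,0.06,1],[0,0,-0.004,0,0,0.08,1],[0,0,-0.004,0,0,0.1,1],[0,0,-0.004,0,0,0.12,1],[0,0,-0.004,0,0,0.14,1],[0,0,-0.004,0,0,0.16,1]]]}}

```text
clock: 12.85
eef_pos: [501.4, 58.0, 51.0]
eef_rot: [3.14, 0.001, 2.134]
wrist_force: [0.8, -0.4, 4.7]
finger_gap: 42.6
finger_force: 40.0
```

Request:
{"op": "servo_tool", "data": {"motion": [[[0,0,-0.001,0,0,0.02,1],[0,0,-0.002,0,0,0.04,1],[0,0,-0.002,0,0,0.06,1],[0,0,-0.002,0,0,0.06,1]]]}}

```text
clock: 13.25
eef_pos: [501.3, 58.0, 49.9]
eef_rot: [3.14, 0.001, 2.321]
wrist_force: [0.8, -0.6, 5.1]
finger_gap: 42.5
finger_force: 40.0
```

Run:
```python
from cell import manip
s=manip.read_state();print(s["eef_pos"],s["eef_rot"],s["wrist_force"],s["moment"],s["joints"])
```

```text
[501.25518814  58.03362992  49.89296218] [3.14045960e+00 1.01343203e-03 2.32079610e+00] [ 0.83447152 -0.56270338  5.10982855] [-0.05003583 -0.1410096  -0.03194325] [ 4.26858120e-02  3.91692238e-01  1.79747335e+00 -4.18582441e-05
  9.50907301e-01 -7.07290245e-01]
```

Request:
{"op": "servo_tool", "data": {"motion": [[[0,0,-0.003,0,0,0,1],[0,0,-0.006,0,0,0,1],[0,0,-0.009,0,0,0,1],[0,0,-0.009,0,0,0,1]]]}}

```text
clock: 13.65
eef_pos: [501.3, 58.0, 45.3]
eef_rot: [3.14, 0.001, 2.318]
wrist_force: [-1.1, 0.0, 7.0]
finger_gap: 42.8
finger_force: 40.0
```

```bash
cat > dm.py <<'E'
from cell import manip
from h import *
s=manip.read_state();print(s["eef_pos"],s["wrist_force"],s["moment"],s["finger_gap"])
for n in("scene","top"):
    c=manip.camera(n);np.savez(n+"5.npz",**c);W=cloud(c);F=c["frame"].astype(int)
    m=(c["range_z"]>0)&(np.hypot(W[...,0]-501,W[...,1]-58)<24)&(W[...,2]>60)&(W[...,2]<130)&(F[...,0]>F[...,2]+50)
    P=W[m];print(n,m.sum(),np.percentile(P[:,2],[50,90,98]) if m.any() else 0)
c=load("scene5.npz");cv2.imwrite("pics/e.png",cv2.resize(c["frame"][170:290,250:400,::-1],None,fx=5,fy=5,interpolation=2))
E
python3 dm.py
```

```text
[501.26871143  58.03595221  45.30204207] [-1.11663143  0.03863767  7.04116245] [-0.0686344   0.00892097  0.04825311] 42.75691611740707
scene 0 0
top 0 0
```

View pics/e.png

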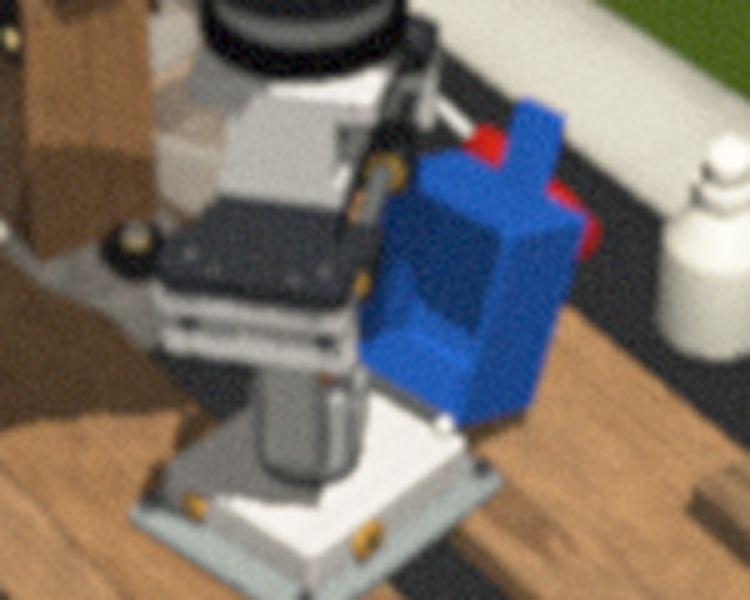

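The silencer is down over the spigot, the force follows the valve spring, and the cover is still back. Pressing it home.

Request:
{"op": "servo_tool", "data": {"motion": [[[0,0,-0.003,0,0,0,1],[0,0,-0.006,0,0,0,1],[0,0,-0.008,0,0,0,1],[0,0,-0.008,0,0,0,1],[0,0,-0.008,0,0,0,1]]]}}

```text
clock: 14.25
eef_pos: [501.4, 58.0, 43.7]
eef_rot: [3.14, 0.002, 2.318]
wrist_force: [-15.8, -1.8, 42.1]
finger_gap: 43.1
finger_force: 40.0
```

Request:
{"op": "servo_tool", "data": {"motion": [[[0,0,0.003,0,0,0,1],[0,0,0.003,0,0,0,1],[0,0,0.003,0,0,0,1]]]}}

```text
clock: 14.55
eef_pos: [501.4, 58.0, 43.8]
eef_rot: [3.14, 0.001, 2.318]
wrist_force: [-4.6, -0.5, 20.0]
finger_gap: 42.5
finger_force: 40.0
```

Run:
```python
from h import *
c=load("scene5.npz");a=np.radians(12.5);o=np.array([501.3-1.5,58]) 
for t in(1.7,1.8,1.9,2.0):
    r=[]
    for d,h in((122,51),(88,51),(88,0)):
        lx=48-d*np.cos(t)+h*np.sin(t);z=32+d*np.sin(t)+h*np.cos(t)
        p=proj(c,[o[0]+lx*np.cos(a),o[1]+lx*np.sin(a),z])[0];r.append(((p-[250,170])*5).round().tolist())
    print(t,r)
```

```text
1.7 [[503.0, 90.0], [493.0, 164.0], [410.0, 207.0]]
1.8 [[520.0, 93.0], [505.0, 169.0], [424.0, 200.0]]
1.9 [[536.0, 100.0], [515.0, 176.0], [438.0, 196.0]]
2.0 [[550.0, 109.0], [525.0, 185.0], [452.0, 193.0]]
```

```bash
python3 -c "
from cell import manip
print(manip.sign_off())"
```

```text
the job is handed in; nothing more can be done
None
```

I handed the job in at about 14.6 s. The dust cover is folded back to about 1.95 rad by camera, the silencer is seated over the pins and hard against the boss, and the gripper still holds it at 40 N, pressing down with 20 N. I haven't seen the judge's verdict.

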